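# Set the slicing guide to the gauge mark with its knurled wheel

## Robot

A 6-joint arm with a two-finger parallel gripper is mounted at the origin on a cart in front of the work surface, level with it; the furniture and walls round the work are solid. World frame = base frame: x ahead of the robot, y to its left, z up, the work surface at z = 0. Lengths are in m, angles in rad, forces in N, time in s.
With the tool pointing down it reaches from about 0.425 to 0.95 m from the base axis. Payload 14.7 kg.
Tool frame: the origin (TCP) lies at the very end of the fingers, on their centre line; the grasp point (between the pads) lies 19 mm behind it; z points along the fingers, y is the line along which they close (so a half turn about z gives the same grasp; the last joint's range is limited). The gripper opens to 85 mm and grips with 20 to 120 N. Pads are 22 mm wide; open, the fingers measure 114 mm over their backs; the gripper's body (76 mm by 85 mm) begins 54 mm behind the grasp point. The pads swing forward as they close: fully open they stand 13 mm farther back than shut.
Start: joints at [-1.303, 0.48, 1.596, -0, 1.065, -0.047], TCP at [0.201, -0.618, 0.231] pointing down, gripper open.
Joint ranges: [-2.75, 2.75], [-0.82, 2.05], [0.23, 2.67], [-1.56, 4.7], [0.09, 2.69], [-2.92, 2.92]. Speed limits (rad/s): [1.89, 1.89, 2.39, 3.01, 3.01, 3.01].

## Interface

Orientations are given as a rotation vector (axis times angle).
In Python, from station import get_state, get_image, get_calibration, hand_in gives the robot as it stands.
- The arm moves only by the tool play_rows, never from a script. Its argument "rows" is a list of rows, each a list of 7 numbers: the shift along the tool's x, y, z in cm, then the turn, a rotation vector about the tool's x, y, z in rad, then the finger opening in cm, from 0 to 8.54. A call has 1 to 20 rows; each row is the pose to reach, as a shift and turn from the pose commanded when the call began, along the tool's axes at that moment; what a row does not reach only later rows make up. A row lasts 1/12 s, in which the tool goes at most 41.7 mm and 7.16 degrees, less where a joint would pass 70% of its speed; a pose out of reach is approached as far as the arm can. A call with a gripper value outside its range is refused whole. The fingers move at their own pace and stop on an object; "newtons" is the grip in N (left out, the last holds). Time passes only in rows, so rows that repeat a pose let the fingers close. It gives the time, the measured TCP pose, the force, the opening and the grip force at its end, in the units of the state.
- get_state(): the state, without advancing time (a new reading comes with each control period).
- get_image(name): name is "scene" or "top" or "wrist"; returns (picture, depth): 420x560x3 uint8, red, green, blue; 420x560 float32, m along the optical axis (not along the pixel's ray), 0 where there is no reading.
- get_calibration(name): a dict with "camera_matrix" (3x3 intrinsics, pixels), "T" (4x4, takes a point from camera to world coordinates). Camera axes: x right, y down, z forward; pixel columns grow to the right and rows downward; lengths in m; the calibration is good to about 2 mm. A picture is of the moment at which its call begins: read the wrist's pose just before it. get_calibration takes no time and is no camera call; for the wrist camera it gives the pose at the moment of the call.
- hand_in(): hands the job in; it is judged then, once.
The state is a dict: "time": time; "joint_pos": joint angles; "joint_velocities": joint speeds; "tau": joint torques, N m; "ee_pos": TCP position; "tool_rot": TCP orientation; "contact_force": force on the tool from outside, world axes, zero at the start; "ft_torque": the same for the moment, N m; "opening": opening from 0.0 (shut) to 1.0 (fully open); "grasp_force": force on a finger pad.
Only numpy, scipy, OpenCV 4.12 (cv2) and the standard library are available. Lean on these libraries where they do the work, as an engineer would, in place of code of your own. Each camera call takes 0.05 s, during which the arm holds its last target. There are 200 camera calls.

## Task

Set the slicing guide for the next vegetables: with a fingertip on top of its knurled wheel, press lightly and roll the wheel, stroke after stroke, until the gap between the sliding stop and the knife fence has closed so far that the stop's pointer stands level with the gauge mark clipped to the near edge; if you overshoot, roll it back. Move the stop only by the wheel, do not touch the stop or the clip, and leave the things standing round the guide alone. Grasp nothing, and finish with the hand clear of the guide.

Things in the scene. Friction and masses are not known exactly. Their poses are not given: they have to be found in the camera images.
- guide: slicing guide fixed to the worktop: a grey tray 110 mm (its x) by 290 mm (its y), 12 mm thick; origin at the centre of its underside. Its x points away from the robot and its y to the robot's left; it may be turned up to 0.4 rad either way. The wheel stands at its left end, the knife fence at its right end, the sliding stop between
- knife_fence (a point): top middle of the knife fence at the guide's right end, [0, -127, 70] mm in the guide's frame: two fixed upright steel plates 90 mm wide with a knife slot between
- wheel_top (a point): highest point of the dark knurled wheel at rest, [0, 90, 82] mm in the guide's frame (this point stays put). Wheel 60 mm in diameter, 32 mm wide, axle level along the guide's x, 52 mm up. It stands out of a white box 52 (x) by 75 mm, 64 mm high, that hides the rest. Its rim is soft-mounted on the hub: it gives 1 mm per 2.5 N, at most 6 mm (15 N), and springs back; more than 25 N is forcing it
- wheel (a joint): turn of the wheel in rad, 0 at the start, range 0 to 5; grows as the top of the wheel moves along the guide's -y (right, toward the fence). Takes 1.7 to 2 N at the rim and stays where it is left. Moves the stop 15 mm per rad the same way: half as far as a fingertip that rolls the wheel without slipping
- stop_pointer (a point): top of the sliding stop's pointer, a dark upright finger 3 mm thick over the scale, 54 mm to the near side (-x) of the tray's middle line, 22 mm up. It moves with the stop, an upright steel plate 80 mm wide, top 62 mm up, whose face toward the fence is level with the pointer; starts 20 mm left of the tray's middle, travels 75 mm to the right
- gauge_mark (a point): top of the gauge mark, a dark upright ridge 3 mm thick on a small steel clip 14 mm wide on the tray's near edge, 60 mm to the near side of the tray's middle line, 22 mm up, just outside the pointer's path; 18 to 50 mm to the right (guide's -y) of where the pointer starts. Fixed to the guide, with the guide's axes
- onion: brown onion, 51 x 52 x 64 mm, origin at the centre of its underside; a bystander behind the guide
- egg_cup: empty grey egg cup, 52 mm in diameter, 24 mm high, origin at the centre of its underside; a bystander behind the guide
- tin: food tin, 57 mm in diameter, 72 mm high, origin at the centre of its underside; a bystander behind the guide
- spice_jar: glass spice jar with a black cap, 45 mm in diameter, 105 mm high, origin at the centre of its underside; a bystander behind the guide

How it is judged:
On the way:
1. a finger presses on the knurled wheel while it turns (contact force between the fingers and wheel above 0.5 N and value of joint wheel above 0.15 rad), for 0.1 s.
At the end, for the whole second after the job is handed in: the stop's pointer stands within 2.5 mm of the gauge mark along the guide's length, the wheel is at rest, and the four bystanders are within 15 mm of where they stood (y of stop_pointer in the frame of gauge_mark between -0.0025 and 0.0025 m and velocity of joint wheel between -0.05 and 0.05 rad/s and distance of each of onion, egg_cup, tin, spice_jar from where it was at the start of the episode below 0.015 m); the robot touches nothing.
It fails at once if the stop is pushed directly instead of by the wheel (more than 1 N) (contact force between any of the fingers, the arm and stop above 1 N).
It fails at once if the gauge clip is touched (more than 1 N) (contact force between any of the fingers, the arm and gauge_clip above 1 N).
It fails at once if the wheel is forced with more than 25 N (contact force between the fingers and wheel above 25 N).
It fails at once if a bystander (onion, egg cup, tin or spice jar) is moved more than 15 mm or lifted (distance of any of onion, egg_cup, tin, spice_jar from where it was at the start of the episode above 0.015 m).
It also fails if it takes over 56 s, if anything falls off the work surface, if the arm or the gripper's body presses on something with over 40 N, if the wrist force passes 120 N, or if a joint passes its speed limit or range.

## Working session

There is one attempt and no reset: what is moved stays moved. The work goes in short steps, Python scripts to look and compute and a tool call to move; the robot and the scene stay as the last step left them, time stands still between calls to the robot, and variables do not carry over. Pictures are saved under pics/ and viewed, at most 10 in all, crops included, and the job is handed in when it is done.

Besides the shell and the picture viewer there is one more tool, called after "Emit:" as name([rows], argument=value, ...), one row to a line, values as JSON. play_rows: Moves the arm, as the interface text tells. Its arguments: {"type":"object","properties":{"rows":{"type":"array","items":{"type":"array","items":{"type":"number"}}},"newtons":{"type":"number"}},"required":["rows"]}

```bash
mkdir -p pics; python3 - <<'E'
from station import *
import cv2,numpy as np
np.set_printoptions(precision=4,suppress=True)
s=get_state();print(s['time'],s['ee_pos'],s['tool_rot'],s['opening'])
for n in ['scene','top']:
    im,d=get_image(n);cv2.imwrite(f'pics/{n}0.png',im[:,:,::-1]);np.savez(f'{n}0.npz',im=im,d=d)
    c=get_calibration(n);print(n,c['camera_matrix'],c['T'])
E
```

```text
0.0 [ 0.2012 -0.6177  0.2307] [-3.1016 -0.4922  0.0002] 1.0002717605397047
scene [[536.8902   0.     276.6231]
 [  0.     536.8902 206.0046]
 [  0.       0.       1.    ]] [[ 0.5379 -0.4929  0.6839 -0.0102]
 [-0.843  -0.3202  0.4322 -0.4857]
 [ 0.006  -0.809  -0.5878  0.5817]
 [ 0.      0.      0.      1.    ]]
top [[423.783    0.     282.4813]
 [  0.     423.783  207.3464]
 [  0.       0.       1.    ]] [[-0.0158 -0.9907  0.1349  0.4502]
 [-0.9998  0.0171  0.008  -0.1064]
 [-0.0102 -0.1347 -0.9908  0.9212]
 [ 0.      0.      0.      1.    ]]
```

View pics/top0.png

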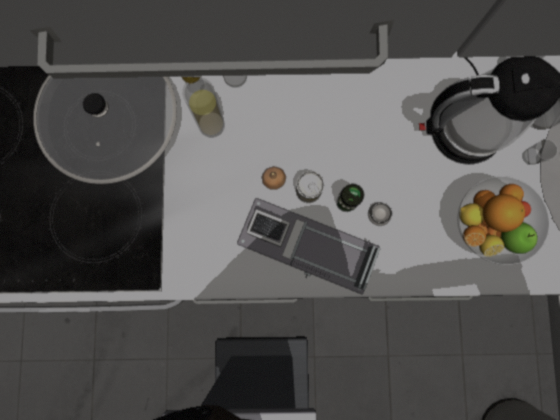

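View pics/scene0.png

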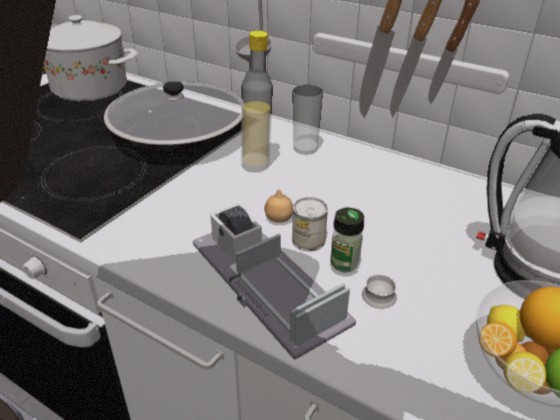

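```bash
cat > h.py <<'E'
import numpy as np,cv2
from station import *
np.set_printoptions(precision=4,suppress=True)
def ray(c,px,z):
    K,T=c['camera_matrix'],c['T']; px=np.atleast_2d(px).astype(float)
    r=np.c_[(px[:,0]-K[0,2])/K[0,0],(px[:,1]-K[1,2])/K[1,1],np.ones(len(px))]@T[:3,:3].T
    return T[:3,3]+r*((z-T[2,3])/r[:,2])[:,None]
def cloud(c,d):
    K,T=c['camera_matrix'],c['T']; v,u=np.indices(d.shape)
    P=np.stack([(u-K[0,2])/K[0,0]*d,(v-K[1,2])/K[1,1]*d,d],-1)
    return P@T[:3,:3].T+T[:3,3]
def crop(im,x0,y0,x1,y1,f,name,gain=1.8):
    cv2.imwrite(name,cv2.resize(np.clip(im[y0:y1,x0:x1,::-1]*gain,0,255).astype(np.uint8),None,fx=f,fy=f,interpolation=cv2.INTER_CUBIC))
E
python3 - <<'E'
from h import *
z=np.load('top0.npz');c=get_calibration('top');P=cloud(c,z['d'])
crop(z['im'],228,160,400,300,4.5,'pics/topc.png')
Q=P[195:300,232:385]
for n,a,b in [('tray',.006,.018),('up',.045,.09)]:
    m=(Q[...,2]>a)&(Q[...,2]<b); 
    k,l,st,ce=cv2.connectedComponentsWithStats(m.astype(np.uint8))
    for i in range(1,k):
        if st[i,4]>40:
            p=Q[l==i]; r=cv2.minAreaRect((p[:,:2]*1000).astype(np.float32)); print(n,st[i,4],r,p[:,2].max(),ce[i]+[232,195])
E
```

```text
tray 4882 ((490.21563720703125, -151.30270385742188), (289.7997741699219, 114.2487564086914), 67.31526947021484) 0.01796742928893591 [311.7493 247.3222]
tray 221 ((557.202880859375, -302.5508728027344), (32.548797607421875, 40.85430145263672), 87.07379913330078) 0.017490055842919516 [377.5068 213.5204]
up 76 ((588.7802124023438, -154.1591033935547), (40.61077117919922, 8.654807090759277), 85.10713195800781) 0.07527551546284872 [309.3421 196.5921]
up 91 ((572.03466796875, -229.05426025390625), (42.74617004394531, 15.577713966369629), 56.97626495361328) 0.08997036681911574 [344.6374 204.3846]
up 855 ((526.6644897460938, -69.11845397949219), (75.0858383178711, 54.95245361328125), 67.12964630126953) 0.08522588906599449 [267.9099 227.4386]
up 116 ((500.3739013671875, -130.7132568359375), (5.9078569412231445, 78.92257690429688), 67.42406463623047) 0.06507515449383361 [298.4138 239.8707]
up 403 ((442.82958984375, -269.0927429199219), (15.977753639221191, 88.88664245605469), 67.22427368164062) 0.07532032036609237 [367.6998 267.4243]
```

View pics/topc.png

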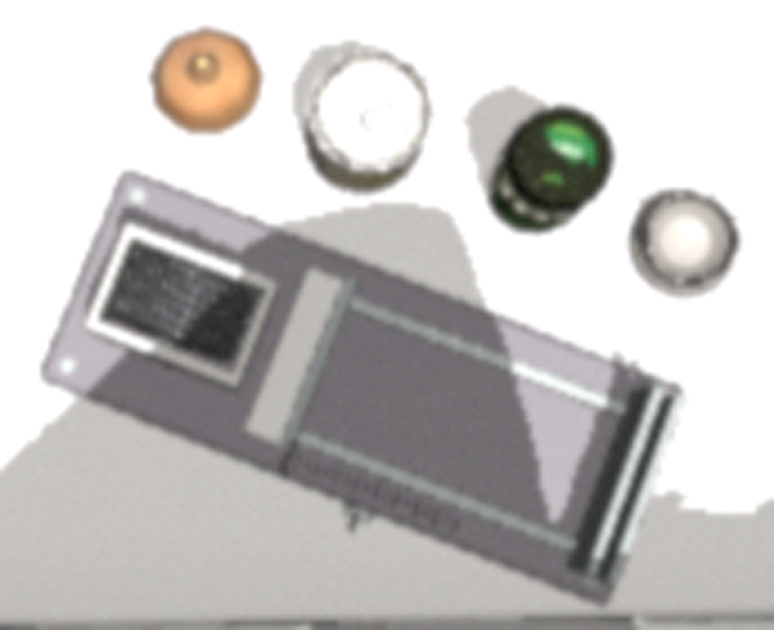

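Top crop: the wheel is at crop (180,300), the stop at (295,360), the pointer near (288,460) and the clip at (355,518). The guide yaw is about -0.397 and the wheel top is about (0.527, -0.069).

Emit:
play_rows([
  [48, -42.1, 0, 0, 0, -0.859, 0],
  [48, -42.1, 0, 0, 0, -0.859, 0],
  [48, -42.1, 0, 0, 0, -0.859, 0],
  [48, -42.1, 0, 0, 0, -0.859, 0],
  [48, -42.1, 0, 0, 0, -0.859, 0],
  [48, -42.1, 0, 0, 0, -0.859, 0],
  [48, -42.1, 0, 0, 0, -0.859, 0],
  [48, -42.1, 0, 0, 0, -0.859, 0],
  [48, -42.1, 0, 0, 0, -0.859, 0],
  [48, -42.1, 0, 0, 0, -0.859, 0],
  [48, -42.1, 0, 0, 0, -0.859, 0],
  [48, -42.1, 0, 0, 0, -0.859, 0],
  [48, -42.1, 3, 0, 0, -0.859, 0],
  [48, -42.1, 6, 0, 0, -0.859, 0],
  [48, -42.1, 7, 0, 0, -0.859, 0],
  [48, -42.1, 7, 0, 0, -0.859, 0],
  [48, -42.1, 7, 0, 0, -0.859, 0],
  [48, -42.1, 7, 0, 0, -0.859, 0],
  [48, -42.1, 7, 0, 0, -0.859, 0],
])

```text
time: 1.68
ee_pos: [0.5271, -0.0693, 0.1613]
tool_rot: [-2.615, -1.74, 0.001]
contact_force: [-0.3, -0.4, 0.8]
opening: 0.002
grasp_force: 0.0
```

```bash
python3 - <<'E'
from h import *
s=get_state();print(s['time'],s['ee_pos'],s['tool_rot'],s['opening'],s['contact_force'])
im,d=get_image('wrist');c=get_calibration('wrist');print(c)
np.savez('w1.npz',im=im,d=d,K=c['camera_matrix'],T=c['T']);cv2.imwrite('pics/w1.png',im[:,:,::-1])
g=np.array([.492,-.152]);gx=np.array([.922,-.387]);gy=np.array([.387,.922])
def pix(p):
    q=np.linalg.inv(c['T'])@np.r_[p,1];q=c['camera_matrix']@q[:3];return q[:2]/q[2]
for n,a,b,z in [('pointer',-.054,.02,.022),('mark~',-.060,-.012,.022),('wheel',0,.09,.082)]: print(n,pix(np.r_[g+a*gx+b*gy,z]))
E
```

```text
1.6833 [ 0.5271 -0.0693  0.1613] [-2.615  -1.7405  0.0009] 0.0015014173378235438 [-0.3407 -0.4479  0.8022]
{'camera_matrix': array([[369.3698,   0.    , 277.24  ],
       [  0.    , 369.3698, 204.5778],
       [  0.    ,   0.    ,   1.    ]]), 'T': array([[ 0.9222, -0.3708, -0.1095,  0.555 ],
       [-0.3866, -0.8843, -0.2619, -0.0027],
       [ 0.0003,  0.2839, -0.9589,  0.3041],
       [ 0.    ,  0.    ,  0.    ,  1.    ]])}
pointer [212.5224 271.2789]
mark~ [207.417  304.8078]
wheel [276.5776 214.171 ]
```

View pics/w1.png

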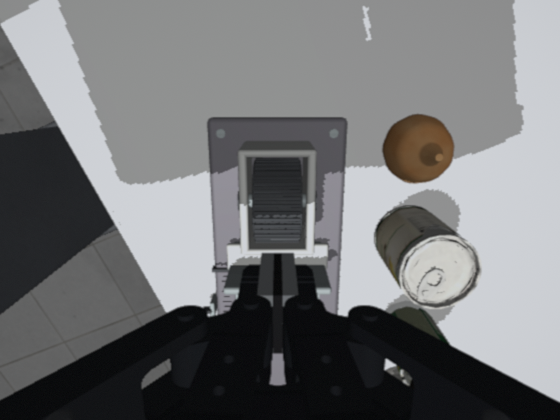

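Wrist view: the wheel (276,200) is centred laterally under the fingers. The pointer shows at about (220,267) and the clip is hidden. Next I go down beside top centre and press gently.

Emit:
play_rows([
  [1.6, 0, 3, 0, 0, 0, 0],
  [1.6, 0, 6, 0, 0, 0, 0],
  [1.6, 0, 7.2, 0, 0, 0, 0],
  [1.6, 0, 7.7, 0, 0, 0, 0],
  [1.6, 0, 7.9, 0, 0, 0, 0],
  [1.6, 0, 8.0, 0, 0, 0, 0],
  [1.6, 0, 8.1, 0, 0, 0, 0],
  [1.6, 0, 8.15, 0, 0, 0, 0],
  [1.6, 0, 8.15, 0, 0, 0, 0],
  [1.6, 0, 8.15, 0, 0, 0, 0],
])

```text
time: 2.57
ee_pos: [0.5339, -0.0545, 0.0804]
tool_rot: [2.615, 1.739, 0.001]
contact_force: [1.0, -0.8, 0.7]
opening: 0.002
grasp_force: 0.4
```

Emit:
play_rows([
  [0, 0, 0.1, 0, 0, 0, 0],
  [0, 0, 0.2, 0, 0, 0, 0],
  [0, 0, 0.25, 0, 0, 0, 0],
  [0, 0, 0.25, 0, 0, 0, 0],
  [0, 0, 0.25, 0, 0, 0, 0],
])

```text
time: 2.98
ee_pos: [0.534, -0.0544, 0.0776]
tool_rot: [2.615, 1.74, 0.001]
contact_force: [1.5, -0.1, 7.1]
opening: 0.0
grasp_force: 3.4
```

Emit:
play_rows([
  [-0.3, 0, -0.03, 0, 0, 0, 0],
  [-0.6, 0, -0.06, 0, 0, 0, 0],
  [-0.9, 0, -0.08, 0, 0, 0, 0],
  [-1.2, 0, -0.1, 0, 0, 0, 0],
  [-1.6, 0, -0.1, 0, 0, 0, 0],
  [-1.6, 0, -0.1, 0, 0, 0, 0],
])

```text
time: 3.48
ee_pos: [0.5278, -0.0695, 0.0787]
tool_rot: [2.615, 1.739, 0.001]
contact_force: [0.8, 0.5, 7.5]
opening: 0.001
grasp_force: 3.7
```

Emit:
play_rows([
  [-0.3, 0, 0.0, 0, 0, 0, 0],
  [-0.6, 0, 0.02, 0, 0, 0, 0],
  [-0.9, 0, 0.04, 0, 0, 0, 0],
  [-1.2, 0, 0.06, 0, 0, 0, 0],
  [-1.5, 0, 0.1, 0, 0, 0, 0],
  [-1.5, 0, 0.1, 0, 0, 0, 0],
  [-1.5, 0, -2, 0, 0, 0, 0],
  [-3, 0, -5, 0, 0, 0, 0],
  [-6, 0, -8, 0, 0, 0, 0],
  [-9, 0, -8, 0, 0, 0, 0],
  [-10, 0, -8, 0, 0, 0, 0],
  [-10, 0, -8, 0, 0, 0, 0],
  [-10, 0, -8, 0, 0, 0, 0],
])

```text
time: 4.57
ee_pos: [0.4883, -0.1614, 0.158]
tool_rot: [-2.617, -1.737, 0.0]
contact_force: [-1.0, -0.1, 0.1]
opening: -0.0
grasp_force: 0.0
```

```bash
python3 - <<'E'
from h import *
s=get_state();print(s['time'],s['ee_pos'])
im,d=get_image('wrist');c=get_calibration('wrist')
np.savez('w2.npz',im=im,d=d,K=c['camera_matrix'],T=c['T']);cv2.imwrite('pics/w2.png',cv2.convertScaleAbs(im[:,:,::-1],alpha=1.4))
E
```

```text
4.5667 [ 0.4883 -0.1614  0.158 ]
```

View pics/w2.png

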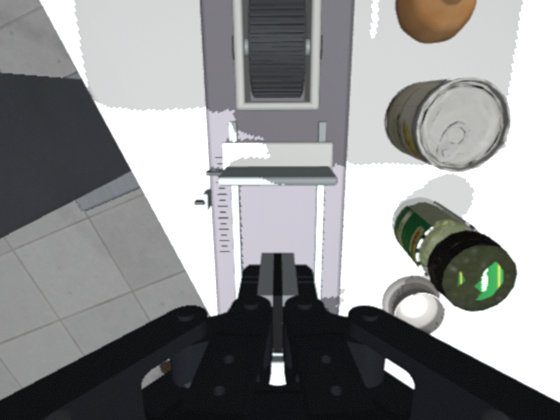

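Wrist view: the pointer is at about (213,173) and the clip mark at about (200,202), both clear. I'll zoom in to find exact rows.

```bash
python3 - <<'E'
from h import *
z=np.load('w2.npz');im=z['im'];crop(im,185,150,245,215,9,'pics/w2c.png',1.4)
c=dict(camera_matrix=z['K'],T=z['T']);gy=np.array([.387,.922]);g=np.array([.492,-.152])
for n,p in [('ptr',(213,173)),('mark',(200,202))]:
    w=ray(c,p,.022)[0,:2]-g;print(n,w@np.array([.922,-.387]),w@gy)
E
```

```text
ptr -0.04941424040339963 0.005981602325526718
mark -0.060748022567778254 -0.017147341822757508
```

View pics/w2c.png

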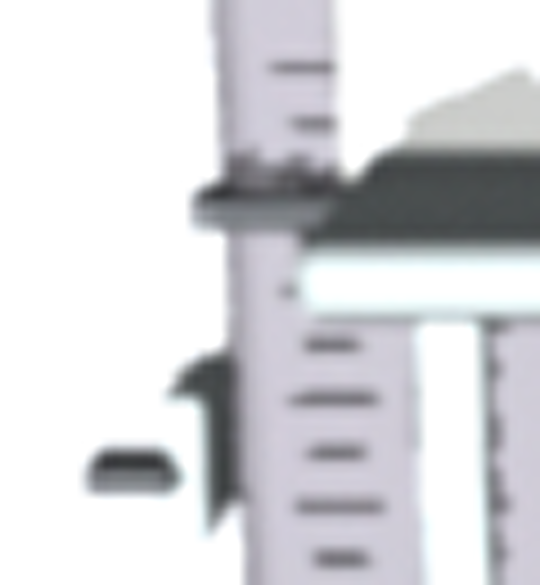

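Pointer top is at row 173.8 and mark top at row 203.7, so about 24 mm of stop travel remains. That needs about 48 mm of fingertip travel: one 30 mm stroke and then a 15 mm stroke, followed by a look.

Emit:
play_rows([
  [4, 0, 0, 0, 0, 0, 0],
  [8, 0, 1, 0, 0, 0, 0],
  [11.5, 0, 3, 0, 0, 0, 0],
  [11.5, 0, 6, 0, 0, 0, 0],
  [11.5, 0, 7.6, 0, 0, 0, 0],
  [11.5, 0, 7.9, 0, 0, 0, 0],
  [11.5, 0, 8.1, 0, 0, 0, 0],
  [11.5, 0, 8.1, 0, 0, 0, 0],
  [11.2, 0, 8.06, 0, 0, 0, 0],
  [10.9, 0, 8.03, 0, 0, 0, 0],
  [10.6, 0, 8.0, 0, 0, 0, 0],
  [10.3, 0, 8.0, 0, 0, 0, 0],
  [10.0, 0, 8.0, 0, 0, 0, 0],
  [9.7, 0, 8.0, 0, 0, 0, 0],
  [9.4, 0, 8.02, 0, 0, 0, 0],
  [9.1, 0, 8.04, 0, 0, 0, 0],
  [8.8, 0, 8.06, 0, 0, 0, 0],
  [8.5, 0, 8.1, 0, 0, 0, 0],
  [8.5, 0, 8.1, 0, 0, 0, 0],
  [8.5, 0, 6.5, 0, 0, 0, 0],
])

```text
time: 6.28
ee_pos: [0.5201, -0.0824, 0.092]
tool_rot: [-2.614, -1.738, 0.004]
contact_force: [-1.4, 0.2, -0.4]
opening: 0.0
grasp_force: 0.0
```

Emit:
play_rows([
  [1, 0, 0, 0, 0, 0, 0],
  [3, 0, 0, 0, 0, 0, 0],
  [3, 0, 0.8, 0, 0, 0, 0],
  [3, 0, 1.4, 0, 0, 0, 0],
  [3, 0, 1.6, 0, 0, 0, 0],
  [3, 0, 1.6, 0, 0, 0, 0],
  [2.7, 0, 1.56, 0, 0, 0, 0],
  [2.4, 0, 1.53, 0, 0, 0, 0],
  [2.1, 0, 1.5, 0, 0, 0, 0],
  [1.8, 0, 1.5, 0, 0, 0, 0],
  [1.5, 0, 1.5, 0, 0, 0, 0],
  [1.5, 0, 1.5, 0, 0, 0, 0],
  [1.5, 0, -1, 0, 0, 0, 0],
  [0, 0, -4, 0, 0, 0, 0],
  [-4, 0, -6.5, 0, 0, 0, 0],
  [-8, 0, -6.5, 0, 0, 0, 0],
  [-8.5, 0, -6.5, 0, 0, 0, 0],
  [-8.5, 0, -6.5, 0, 0, 0, 0],
  [-8.5, 0, -6.5, 0, 0, 0, 0],
])

```text
time: 7.87
ee_pos: [0.4881, -0.1617, 0.1579]
tool_rot: [-2.617, -1.736, 0.001]
contact_force: [-0.2, 0.9, -0.1]
opening: -0.001
grasp_force: 0.0
```

```bash
python3 - <<'E'
from h import *
s=get_state();print(s['time'],s['ee_pos'],s['contact_force'])
im,d=get_image('wrist');c=get_calibration('wrist')
np.savez('w3.npz',im=im,d=d,K=c['camera_matrix'],T=c['T']);crop(im,185,160,245,225,9,'pics/w3c.png',1.4)
E
```

```text
7.8667 [ 0.4881 -0.1617  0.1579] [-0.1584  0.938  -0.1299]
```

View pics/w3c.png

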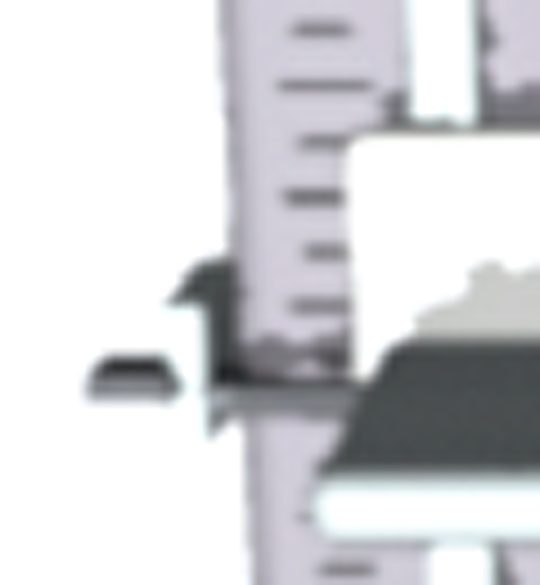

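```bash
python3 - <<'E'
from h import *
im=np.load('w3.npz')['im'].mean(2)
print('rows',np.arange(195,212))
for c in (197,199,201,203,210,212,214,216,218): print(c,im[195:212,c].astype(int))
im=np.load('w2.npz')['im'].mean(2)
print('w2 rows',np.arange(165,181))
for c in (208,210,212,214,216): print(c,im[165:181,c].astype(int))
print('w2 mark',np.arange(195,210))
for c in (197,199,201,203): print(c,im[195:210,c].astype(int))
E
```

```text
rows [195 196 197 198 199 200 201 202 203 204 205 206 207 208 209 210 211]
197 [223 224 226 213 128  48  57  90 101 145 210 225 224 224 223 223 223]
199 [223 224 226 213 124  42  56  91 103 144 210 224 224 223 223 223 223]
201 [223 223 225 210 123  42  56  89 101 145 208 224 223 223 224 224 224]
203 [199 203 204 195 152  97  72  77  91 133 178 189 193 208 217 222 224]
210 [ 57  55  54  52  48  37  28  48  91 105 101 119 168 208 223 224 223]
212 [123 123 114  86  71  62  43  45  78  91  95 110 127 137 138 136 136]
214 [146 139 108  86  84  81  66  52  79  91  97 119 136 139 139 138 138]
216 [149 146 122  94  87  88  84  61  78  90  99 125 145 150 151 149 150]
218 [140 151 142 105  89 108 108  72  79  90  95 119 143 150 150 150 149]
w2 rows [165 166 167 168 169 170 171 172 173 174 175 176 177 178 179 180]
208 [198 202 204 204 190 120  57  75 101 107 145 207 224 223 222 222]
210 [126 123 102  89  81  59  44  70  90  93 103 129 135 134 134 139]
212 [141 127  98  84  82  76  58  72  89  95 105 131 138 137 137 136]
214 [149 146 137 105  88  81  65  74  90  95 110 141 149 149 150 150]
216 [150 149 132  98  70  66  61  75  90  95 108 139 150 149 149 148]
w2 mark [195 196 197 198 199 200 201 202 203 204 205 206 207 208 209]
197 [223 223 225 216 151  72  41  77  94 119 180 219 224 223 223]
199 [223 223 225 216 152  72  42  77  94 120 181 218 224 223 223]
201 [223 223 224 214 152  73  41  76  93 118 180 218 223 222 223]
203 [197 204 203 199 173 117  72  69  80 117 176 199 193 193 211]
```

The pointer is about 1.1 mm past the mark. That is within tolerance, but I'll roll back 2 mm at the fingertip to centre it.

Emit:
play_rows([
  [4, 0, 0, 0, 0, 0, 0],
  [8, 0, 1, 0, 0, 0, 0],
  [9.9, 0, 4, 0, 0, 0, 0],
  [9.9, 0, 7, 0, 0, 0, 0],
  [9.9, 0, 7.6, 0, 0, 0, 0],
  [9.9, 0, 7.9, 0, 0, 0, 0],
  [9.9, 0, 8.0, 0, 0, 0, 0],
  [9.9, 0, 8.0, 0, 0, 0, 0],
  [10.0, 0, 8.0, 0, 0, 0, 0],
  [10.1, 0, 8.0, 0, 0, 0, 0],
  [10.1, 0, 8.0, 0, 0, 0, 0],
  [10.1, 0, 7.5, 0, 0, 0, 0],
  [10.1, 0, 5, 0, 0, 0, 0],
  [7, 0, 2, 0, 0, 0, 0],
  [3, 0, 0, 0, 0, 0, 0],
  [0, 0, 0, 0, 0, 0, 0],
  [0, 0, 0, 0, 0, 0, 0],
  [0, 0, 0, 0, 0, 0, 0],
])

```text
time: 9.42
ee_pos: [0.4885, -0.163, 0.1597]
tool_rot: [2.618, 1.735, 0.001]
contact_force: [-0.7, 0.4, 0.4]
opening: -0.002
grasp_force: 0.0
```

```bash
python3 - <<'E'
from h import *
s=get_state();print(s['time'],s['ee_pos'],s['contact_force'])
im,d=get_image('wrist');crop(im,185,160,245,225,9,'pics/w4c.png',1.4);im=im.mean(2)
print('rows',np.arange(195,212))
for c in (197,199,201,203,210,212,214,216,218): print(c,im[195:212,c].astype(int))
E
```

```text
9.4167 [ 0.4885 -0.163   0.1597] [-0.7237  0.4485  0.3558]
rows [195 196 197 198 199 200 201 202 203 204 205 206 207 208 209 210 211]
197 [226 214 134  51  44  84  96 113 171 217 224 224 223 223 223 224 223]
199 [226 214 134  52  44  82  94 114 172 217 224 224 224 223 223 223 223]
201 [217 203 133  61  46  77  89 122 186 209 211 213 221 223 223 224 223]
203 [211 211 198 162 133 103 108 157 194 201 198 197 201 208 220 224 223]
210 [ 88  89  85  79  60  36  36  69  92  97 120 159 176 192 197 197 197]
212 [132 106  92  88  81  73  51  69  91  94 105 124 128 128 126 125 125]
214 [150 143 125  97 101 121  80  69  90  96 115 141 148 148 146 147 146]
216 [151 141 105  92 115 129  83  71  90  96 115 142 151 150 150 150 150]
218 [146 128 101  76  92  94  61  69  91  97 115 142 151 148 139 138 141]
```

View pics/w4c.png

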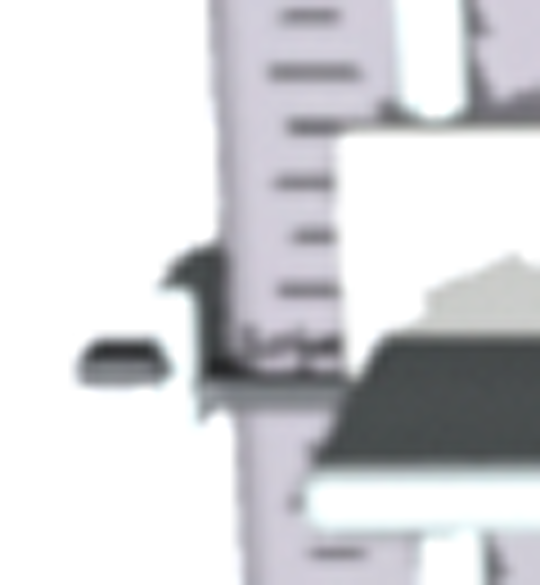

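The pointer is now about 1.8 mm past, so the short roll didn't take effect. I'll redo it slowly and check the force while pressed.

Emit:
play_rows([
  [4, 0, 0, 0, 0, 0, 0],
  [8, 0, 1, 0, 0, 0, 0],
  [9.8, 0, 4, 0, 0, 0, 0],
  [9.8, 0, 7, 0, 0, 0, 0],
  [9.8, 0, 7.0, 0, 0, 0, 0],
  [9.8, 0, 7.0, 0, 0, 0, 0],
  [9.8, 0, 7.5, 0, 0, 0, 0],
  [9.8, 0, 7.8, 0, 0, 0, 0],
  [9.8, 0, 8.0, 0, 0, 0, 0],
  [9.8, 0, 8.0, 0, 0, 0, 0],
  [9.8, 0, 8.0, 0, 0, 0, 0],
])

```text
time: 10.38
ee_pos: [0.5273, -0.0715, 0.0793]
tool_rot: [2.615, 1.738, 0.002]
contact_force: [0.7, 0.4, 6.7]
opening: -0.0
grasp_force: 2.9
```

Emit:
play_rows([
  [0.1, 0, 0, 0, 0, 0, 0],
  [0.2, 0, 0, 0, 0, 0, 0],
  [0.3, 0, 0, 0, 0, 0, 0],
  [0.4, 0, 0, 0, 0, 0, 0],
  [0.4, 0, 0, 0, 0, 0, 0],
  [0.4, 0, 0, 0, 0, 0, 0],
])

```text
time: 10.88
ee_pos: [0.5288, -0.0679, 0.0794]
tool_rot: [2.615, 1.738, 0.002]
contact_force: [-0.8, -1.2, 5.7]
opening: -0.003
grasp_force: 2.8
```

Emit:
play_rows([
  [0, 0, -0.5, 0, 0, 0, 0],
  [0, 0, -2, 0, 0, 0, 0],
  [0, 0, -5, 0, 0, 0, 0],
  [-4, 0, -8, 0, 0, 0, 0],
  [-8, 0, -8, 0, 0, 0, 0],
  [-10.2, 0, -8, 0, 0, 0, 0],
  [-10.2, 0, -8, 0, 0, 0, 0],
  [-10.2, 0, -8, 0, 0, 0, 0],
  [-10.2, 0, -8, 0, 0, 0, 0],
  [-10.2, 0, -8, 0, 0, 0, 0],
])

```text
time: 11.72
ee_pos: [0.4889, -0.1607, 0.1584]
tool_rot: [-2.615, -1.74, -0.0]
contact_force: [-0.2, -0.1, -0.8]
opening: -0.001
grasp_force: 0.0
```

```bash
python3 - <<'E'
from h import *
s=get_state();print(s['time'],s['ee_pos'],s['contact_force'])
im,d=get_image('wrist');crop(im,185,160,245,225,9,'pics/w5c.png',1.4);im=im.mean(2)
print('rows',np.arange(195,212))
for c in (197,199,201,203,210,212,214,216,218): print(c,im[195:212,c].astype(int))
E
```

```text
11.7167 [ 0.4889 -0.1607  0.1584] [-0.2237 -0.0502 -0.7778]
rows [195 196 197 198 199 200 201 202 203 204 205 206 207 208 209 210 211]
197 [224 224 224 226 213 134  52  48  86  95 131 208 225 224 224 223 223]
199 [224 224 224 226 214 135  52  49  86  95 131 208 225 224 224 223 223]
201 [211 217 213 212 198 126  53  48  84  92 130 206 224 223 223 223 224]
203 [167 202 204 200 193 161 126  89  80  85 133 188 204 203 195 196 214]
210 [ 82  76  61  54  53  48  33  33  66  94  95  98 147 184 199 203 204]
212 [130 112  88  76  73  79  89  66  67  88  91  96 121 130 130 129 128]
214 [150 150 138 103  86  95 111  80  69  88  92 104 135 144 144 143 143]
216 [135 144 131 101  88  87  82  62  67  89  93 105 140 150 151 151 151]
218 [ 99 129 123 109  91  82  80  65  69  89  89  81 107 141 149 150 148]
```

The residual is about 0.7 mm, well inside tolerance. I'll raise the hand clear and hand in.

Emit:
play_rows([
  [0, 0, -3, 0, 0, 0, 0],
  [0, 0, -6, 0, 0, 0, 0],
  [0, 0, -8, 0, 0, 0, 0],
  [0, 0, -8, 0, 0, 0, 0],
  [0, 0, -8, 0, 0, 0, 0],
  [0, 0, -8, 0, 0, 0, 0],
])

```text
time: 12.27
ee_pos: [0.4885, -0.1606, 0.2377]
tool_rot: [-2.615, -1.741, 0.001]
contact_force: [-0.5, -0.5, -0.1]
opening: 0.002
grasp_force: 0.0
```

```bash
python3 -c "
from station import *
print(get_state()['ee_pos']);print(hand_in())"
```

```text
[ 0.48851664 -0.16061341  0.23768792]
the job is handed in; nothing more can be done
None
```

I set the guide using only the wheel and handed it in at about 12 s: by my last wrist image the stop's pointer is about 0.7 mm past the gauge mark (tolerance 2.5 mm), and the hand is clear above the guide; no verdict was returned.

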